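# Set up a gel casting stand

### The arm

A 6-joint arm with a two-finger parallel gripper is mounted at the origin on the work surface. World frame = base frame: x ahead of the robot, y to its left, z up, the work surface at z = 0. Lengths are in m, angles in rad, forces in N, time in s.
With the tool pointing down it reaches from about 0.25 to 0.775 m from the base axis. Payload 8.9 kg.
Tool frame: the origin (TCP) lies on the centre line of the jaws, within the pads' length; the fingertips stand 19 mm ahead of it and the grasp point (between the pads) is the TCP; z points along the fingers, y is the line along which they close (so a half turn about z gives the same grasp; the last joint's range is limited). The gripper opens to 85 mm and grips with 20 to 120 N. Pads are 22 mm wide; open, the fingers measure 114 mm over their backs; the gripper's body (76 mm by 85 mm) begins 54 mm behind the grasp point. The pads swing forward as they close: fully open they stand 13 mm farther back than shut.
Start: joints at [1.026, 0.291, -0.153, 1.127, 0, 1.431], TCP at [0.207, 0.482, 0.25] pointing down, gripper open.
Joint ranges: [-2.52, 2.52], [-0.91, 1.74], [-1.3, 1.37], [-1.96, 2.02], [-1.52, 1.47], [-3.14, 3.14]. Speed limits (rad/s): [2.22, 2.22, 2.79, 3.14, 3.14, 3.14].

### API

Orientations are given as a unit quaternion [w, x, y, z].
In Python, from station import * gives the robot as it stands.
- The arm moves only by the tool carry_out, never from a script. Its argument "series" is a list of rows, each a list of 7 numbers: the finger opening in mm, from 0 to 85.4, then the shift along the tool's x, y, z in mm, then the turn, a rotation vector about the tool's x, y, z in rad. In form: [[hand, tx, ty, tz, ax, ay, az], ...]. A call has 1 to 20 rows; each row is the pose to reach, as a shift and turn from the pose commanded when the call began, along the tool's axes at that moment; what a row does not reach only later rows make up. A row lasts 1/8 s, in which the tool goes at most 62.5 mm and 10.7 degrees, less where a joint would pass 70% of its speed; a pose out of reach is approached as far as the arm can. A call with a gripper value outside its range is refused whole. The fingers move at their own pace and stop on an object; "force" is the grip in N (left out, the last holds). Time passes only in rows, so rows that repeat a pose let the fingers close. It gives the time, the measured TCP pose, the force, the opening and the grip force at its end, in the units of the state.
- state(): the state, without advancing time (a new reading comes with each control period).
- get_image(name): name is "side" or "top"; returns the picture (480x640x3 uint8, red, green, blue); there is no depth.
- calibration(name): a dict with "camera_matrix" (3x3 intrinsics, pixels), "dist" ([k1, k2, p1, p2, k3] as OpenCV has them; the pictures are not rectified), "rvec" (rotation vector, rad) and "tvec" (3), from world to camera coordinates, as OpenCV has them. Camera axes: x right, y down, z forward; pixel columns grow to the right and rows downward; lengths in m; the calibration is good to about 2 mm. A picture is of the moment at which its call begins. calibration takes no time and is no camera call.
- finish_job(): hands the job in; it is judged then, once.
The state is a dict: "clock": time; "joints": joint angles; "qd": joint speeds; "joint_torque": joint torques, N m; "tool_pos": TCP position; "eef_rot": TCP orientation; "contact_force": force on the tool from outside, world axes, zero at the start; "ft_torque": the same for the moment, N m; "grip_width": finger opening in m; "finger_force": force on a finger pad.
Only numpy, scipy, OpenCV 4.12 (cv2) and the standard library are available. Lean on these libraries where they do the work, as an engineer would, in place of code of your own. Each camera call takes 0.05 s, during which the arm holds its last target. There are 200 camera calls.

### The job

Set up the casting stand for a gel: lay the long gel tray flat on the stand's bed between its two end walls, let go of it, and turn the cam clockwise until its high point bears on the sprung sliding wall, so that the tray stays clamped by itself between the walls when you let go. Then stand the comb upright in the tray's pair of slots. Leave the other things on the bench where they are.

Things in the scene. Friction and masses are not known exactly. Their poses are not given: they have to be found in the camera images.
- caster: Gel casting stand, fixed: grey base 240 x 110 mm, its top (the bed) 20 mm above the bench. Origin on the bench near the base's middle; x runs along it from the cam end (-x) to the fixed end wall (+x), z up. Cam shaft upright at x = -40 mm, y = 0. Four guide strips 5 mm high (20 mm long, at x = 14 and 78 mm), 68 mm apart, leave the tray 4 mm play either side; fingers fit between them.
- bed (a point): Point on the bed's surface, 20 mm above the bench, at x = 45 mm, y = 0 of the stand, axes as the stand's: under the tray's centre when the tray just touches the gasket. With the cam slack, the tray's centre fits anywhere from 34 to 45 mm in the stand's x.
- gasket_face (a point): Centre of the face of the black rubber gasket (62 x 28 mm) on the fixed end wall (36 mm high over the bed), at x = 95 mm of the stand, 35 mm above the bench. The tray's end bears on it; it yields about 3.5 mm (5 N/mm) when clamped.
- wall: Sliding end wall, the cam's follower: white, 12 mm thick, 66 mm wide, top 32 mm over the bed; slides along the stand's x, pulled towards the cam by weak springs in two barrels (1 to 2.5 N). Origin at bed height, mid-thickness: about -24 to -22 mm in the stand's x while the cam is slack, -8 mm when its high point bears on the wall.
- cam_handle (a point): Top centre of the cam's handle, on the cam's upright axis, 62 mm above the bed. The handle is a black bar 10 mm wide, 40 mm long, 26 mm high (36 to 62 mm above the bed); x points along it to the side of the high point (that end is 23 mm from the axis, the other 17), z up. To turn 2.4 to 2.8 rad clockwise seen from above, more than one grasp; a hard stop comes 0.17 rad past the high point.
- cam_high (a point): High point of the cam, a bare metal disc of 36 mm diameter set 8.5 mm off its axis: 26.5 mm from the axis, 17 mm above the bed. At the start it points away from the wall. It turns easily (0.03 N m) until the wall meets the tray, about 1 rad short of the high point; then up to 15 N and 0.1 N m. On that rise it springs back if let go; only from the high point to the stop does it stay.
- tray: The long gel tray: translucent acrylic channel 100 mm long (x), 60 mm wide (y), 25 mm high, floor 4 mm, two long side walls 5 mm thick, ends open; about 90 g. Origin under its centre, z up. It may lie either way round in the stand. A pair of comb slots is cut in the side walls at x = +20 mm.
- tray_slots (a point): Midway between the two comb slots of the long tray, at the height of the slots' bottoms (15 mm above the tray's underside); axes as the tray's. Each slot is 15 mm wide along x, 10 mm deep from the wall's top.
- comb: White plastic comb, upright, 22 g. Origin between the tips of its teeth, z up, y along its width. Teeth 9 mm long, 38 mm across; then a spine 72 mm wide (y), 10 mm thick (x), z = 9 to 21 mm, whose ends rest in slots; then a grip 42 mm wide, 10 mm thick, z = 21 to 47 mm. In the tray's slots its origin is 6 mm above the tray's underside; in the rack, at the start, 11 mm above the bench.
- comb_rack: Steel comb rack, fixed, 80 x 84 mm, 28 mm high, with two pairs of slots at x = -20 and +20 mm; the comb stands in the pair at x = -20 mm, its y along the rack's. Origin under its centre.
- short_tray: Bystander: a short gel tray of the same kind, 52 mm long, too short for this stand.
- tube_rack: Bystander: yellow rack with small tubes, 70 x 150 x 42 mm.
- bottle: Bystander: white bottle, 56 mm diameter, 130 mm high.
- beaker: Bystander: glass beaker, 66 mm diameter, 85 mm high.
- timer: Bystander: flat white timer, 60 x 64 x 20 mm.
- marker: Bystander: marker pen, 120 mm long, lying.
Things that resemble listed ones, but are neither listed nor needed, are in the scene too. Leave any blue look-alike of the comb alone.

How it is judged:
On the way, in this order (a step that is already met when the one before it is completed fails the run):
1. the long tray lies flat on the bed between the walls, let go (x of tray in the frame of caster between 0.03 and 0.0515 m and y of tray in the frame of caster between -0.006 and 0.006 m and z of tray in the frame of caster between 0.018 and 0.0225 m and angle between the x axis of tray and the x axis of caster, either way round below 0.12 rad and angle between tray's own z axis and vertical below 0.08 rad and contact force between the fingers and tray below 0.3 N), for 0.2 s.
2. the cam's high point bears on the sliding wall and the tray is clamped, with the cam let go (x of tray in the frame of caster between 0.03 and 0.0515 m and y of tray in the frame of caster between -0.006 and 0.006 m and z of tray in the frame of caster between 0.018 and 0.0225 m and angle between the x axis of tray and the x axis of caster, either way round below 0.12 rad and angle between tray's own z axis and vertical below 0.08 rad and angle between the x axis of cam_handle and the x axis of caster, either way round below 0.22 rad and x of wall in the frame of caster above -0.0095 m and contact force between wall and tray above 8 N and contact force between the fingers and caster below 0.3 N), for 0.3 s.
3. the comb stands upright in the tray's slots, let go (horizontal distance between comb and tray_slots below 0.008 m and x of comb in the frame of tray between 0.0165 and 0.0235 m and z of comb in the frame of tray between 0.004 and 0.0085 m and angle between comb's own z axis and vertical below 0.12 rad and angle between the y axis of comb and the y axis of tray, either way round below 0.12 rad and contact force between the fingers and comb below 0.3 N), for 0.2 s.
At the end, for the whole second after the job is handed in: Long tray flat on the bed (within 6 mm sideways, 0.12 rad), clamped by the sliding wall with over 8 N, the cam's high point within 0.22 rad of facing the wall; comb upright (0.12 rad) in the tray's slots, down on their bottoms; all let go and at rest (all of step 2 and all of step 3 and contact force between the fingers and tray below 0.3 N and linear speed of each of comb, tray below 0.02 m/s); the robot touches nothing.
It fails at once if a bystander is pushed more than 30 mm from its place (distance of any of short_tray, tube_rack, bottle, beaker, timer, marker from where it was at the start of the episode above 0.03 m).
It fails at once if a bystander is tipped over (angle between any of short_tray, tube_rack, bottle, beaker, timer, marker's own z axis and vertical above 0.5 rad).
It also fails if it takes over 72 s, if anything falls off the work surface, if the arm or the gripper's body presses on something with over 40 N, if the wrist force passes 120 N, or if a joint passes its speed limit or range.

## Working session

There is one attempt and no reset: what is moved stays moved. The work goes in short steps, Python scripts to look and compute and a tool call to move; the robot and the scene stay as the last step left them, time stands still between calls to the robot, and variables do not carry over. Pictures are saved under pics/ and viewed, at most 10 in all, crops included, and the job is handed in when it is done.

Besides the shell and the picture viewer there is one more tool, called as a command line: name --pt "numbers of a row" for each row, then --argument value for the rest. carry_out: Moves the arm, as the interface text tells. Its arguments: {"type":"object","properties":{"series":{"type":"array","items":{"type":"array","items":{"type":"number"}}},"force":{"type":"number"}},"required":["series"]}

```bash
mkdir -p pics; cat > h.py <<'E'
from station import *
import numpy as np, cv2
from scipy.spatial.transform import Rotation as R
def ray(cam,px):
    c=calibration(cam);K=np.array(c["camera_matrix"]);d=np.array(c["dist"])
    p=cv2.undistortPoints(np.array(px,float).reshape(-1,1,2),K,d).reshape(-1,2)
    Rm=cv2.Rodrigues(np.array(c["rvec"],float))[0];t=np.array(c["tvec"],float).ravel()
    return -Rm.T@t, np.c_[p,np.ones(len(p))]@Rm
def onz(cam,px,z):
    o,v=ray(cam,px);z=np.broadcast_to(z,(len(v),))
    return o+v*((z-o[2])/v[:,2])[:,None]
def proj(cam,P):
    c=calibration(cam)
    return cv2.projectPoints(np.array(P,float).reshape(-1,1,3),np.array(c["rvec"],float),np.array(c["tvec"],float),np.array(c["camera_matrix"]),np.array(c["dist"]))[0].reshape(-1,2)
def save(cam,name,crop=None,s=1):
    im=get_image(cam)[:,:,::-1]
    if crop: im=im[crop[1]:crop[3],crop[0]:crop[2]]
    cv2.imwrite('pics/'+name,cv2.resize(im,None,fx=s,fy=s,interpolation=cv2.INTER_CUBIC))
def rel(p,q=None,yaw=None):
    """shift mm in tool axes from current measured pose to world p; """
    s=state();Rt=R.from_quat(np.roll(s["eef_rot"],-1))
    return (Rt.inv().apply(np.array(p)-s["tool_pos"])*1000).round(1)
E
python3 - <<'E'
from h import *
save('top','t0.png');save('side','s0.png')
s=state();print(s)
for c in('top','side'):print(ray(c,[[320,240]]))
E
```

```text
{'clock': 0.1, 'joints': array([ 1.02567954e+00,  2.91235388e-01, -1.54045027e-01,  1.12669737e+00,
       -2.29908198e-05,  1.43146388e+00]), 'qd': array([-0.00056956, -0.00243383,  0.0008517 ,  0.00164023, -0.00102564,
       -0.000295  ]), 'joint_torque': array([ 1.14284445e-03, -5.37975669e+01,  3.31919682e+01,  9.31035785e-03,
       -1.99541300e-04, -2.10156458e-06]), 'tool_pos': array([0.20706372, 0.4820398 , 0.24978595]), 'eef_rot': array([-1.87410197e-04,  2.01502971e-01,  9.79487725e-01, -5.60330753e-04]), 'contact_force': array([ 0.77252216,  0.27934565, -0.47708955]), 'ft_torque': array([ 0.04529969, -0.02282396, -0.00168084]), 'finger_force': 0.0, 'grip_width': 0.08553932175321487}
(array([ 0.55169421, -0.00693223,  1.08273699]), array([[ 0.05361895,  0.00639471, -0.99855175]]))
(array([0.16633525, 0.95852567, 0.94356989]), array([[ 0.29979393, -0.73556265, -0.60785612]]))
```

View pics/t0.png

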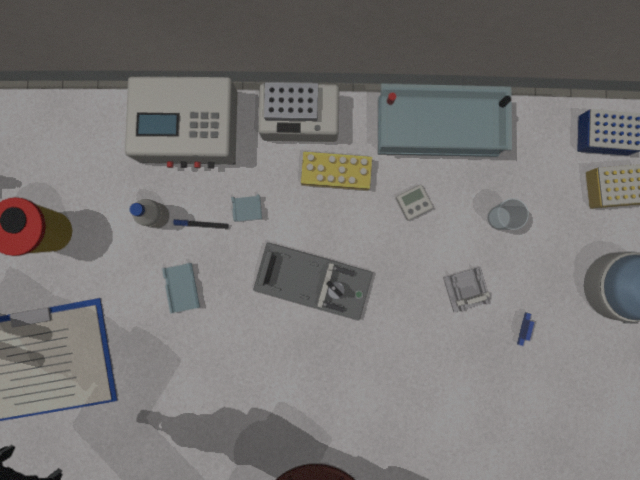

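View pics/s0.png

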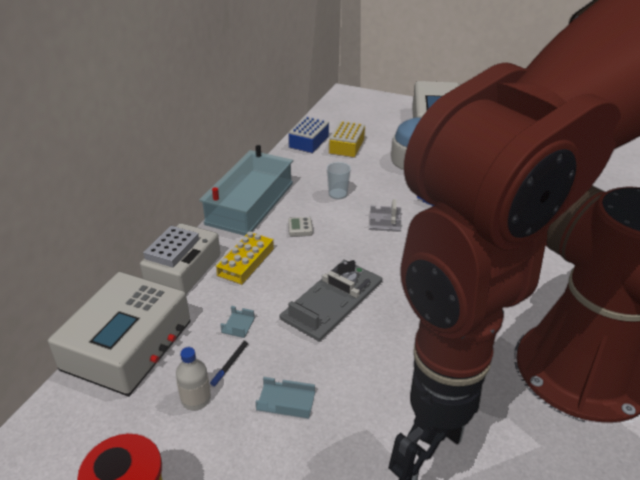

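Top view: the long tray is at (181,287) and the short tray at (247,207). The stand is at (314,280), with its cam at (335,288) and fixed wall at (268,268). The comb rack with the white comb is at (467,288), and the blue look-alike comb is at (526,329). I'll enlarge these.

```bash
python3 - <<'E'
from h import *
im=get_image('top')[:,:,::-1]
def c(x0,y0,x1,y1,s):return cv2.resize(im[y0:y1,x0:x1],None,fx=s,fy=s,interpolation=cv2.INTER_CUBIC)
a=c(245,230,385,330,5)[:,:,:]            #700x500
cv2.imwrite('pics/c1.png',a)
b=np.hstack([c(150,250,216,325,6),c(436,250,502,325,6)]) #396 each x450
cv2.imwrite('pics/c2.png',b)
E
```

```text
(no output)
```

View pics/c1.png

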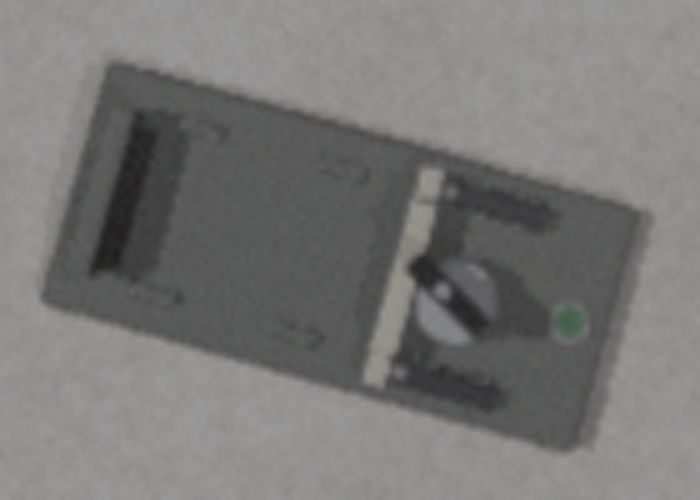

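View pics/c2.png

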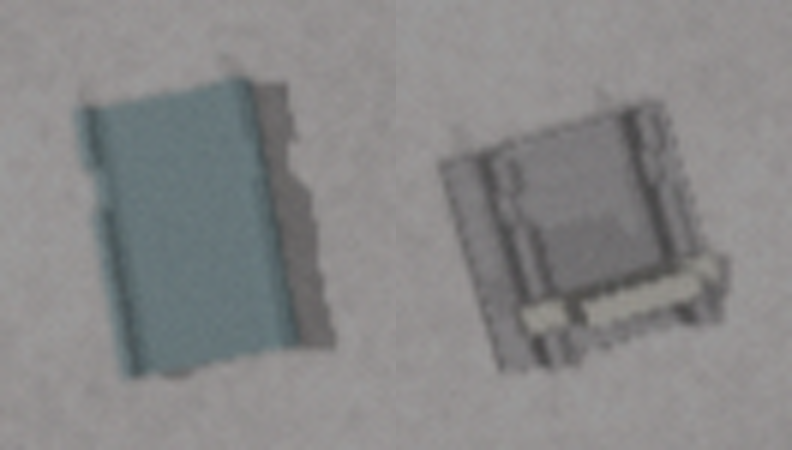

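Crops show the following:
- **Tray:** it is the 100 mm one, about 46 px long. Its slot notch is at about (166,281), so its +x points up in the image.
- **Comb:** the white comb stands in the rack's near slot pair at about (476,299). It is the listed comb; the blue one at (526,329) is the decoy.
- **Handle:** the cam dot is at (333,288), and the long end points right-down, away from the wall.

Next I'll fit the poses.

```bash
cat > fit.py <<'E'
from h import *
from scipy.optimize import least_squares
def fit(P,px,x0,nfree=None,w=None):
    P=np.array(P,float);px=np.array(px)
    def f(v):
        Q=P.copy()
        if nfree is not None:
            for k,idx in enumerate(nfree): Q[idx,0]+=v[3+k]
        W=np.c_[Q[:,:2]@R.from_euler('z',v[2]).as_matrix()[:2,:2].T+v[:2],Q[:,2]]
        return (proj('top',W)-px).ravel()
    r=least_squares(f,x0,loss='soft_l1');print(r.x.round(4),np.abs(r.fun).reshape(-1,2).round(1).tolist());return r.x
E
python3 - <<'E'
from fit import *
A=lambda L,o,s:np.array(L)/s+np.array(o)
# stand; free: base centre offset, wall x
px=A([(113,62),(645,208),(42,298),(441,291),(160,118),(122,276),(420,168),(445,172),(363,382),(386,387)],(245,230),5)
b=.12;h=.055
# +x left in image(+y world), +y stand = world -x = down
P=[(b,-h,.02),(-b,-h,.02),(b,h,.02),(-.04,0,.082),(.095,-.031,.021),(.095,.031,.021),(.006,-.046,.052),(-.006,-.046,.052),(.006,.046,.052),(-.006,.046,.052)]
print(onz('top',[[314,280],[333.2,288.2]],[.02,.082]).round(4))
c=onz('top',[[314,280]],.02)[0]
v=fit(P,px,[c[0],c[1],1.8,0,-.023],nfree=[[0,1,2],[6,7,8,9]])
hd=A([(413,262),(487,329)],(245,230),5);e=onz('top',hd,.082);d=e[1]-e[0];print('handle',e.round(4),np.linalg.norm(d),np.arctan2(d[1],d[0]))
cr,sr=np.cos(v[2]),np.sin(v[2]);print('axis',v[:2]-.04*np.array([cr,sr]))
# tray
px=A([(78,108),(125,378),(253,80),(298,345)],(150,250),6)
c=onz('top',[[181,287]],.01)[0]
fit([(.05,.03,.025),(-.05,.03,.025),(.05,-.03,.012),(-.05,-.03,.012)],px,[c[0],c[1],.2])
# comb via grip top corners + spine ends
px=A([(580-396,303),(697-396,268),(590-396,325),(703-396,290)],(436,250),6)
c=onz('top',[[477,299.5]],.058)[0]
fit([(.005,.021,.058),(.005,-.021,.058),(-.005,.021,.058),(-.005,-.021,.058)],px,[c[0],c[1],.3])
print(onz('top',[[474.2,298.8]],.032))
E
```

```text
[[ 0.5219  0.0113  0.02  ]
 [ 0.5077 -0.0292  0.082 ]]
[ 0.5181  0.0086  1.3136  0.0034 -0.0234] [[0.1, 0.6], [0.1, 0.3], [0.0, 1.1], [0.5, 0.1], [0.1, 2.4], [0.4, 1.6], [0.1, 0.2], [0.4, 0.5], [0.6, 0.7], [0.3, 0.1]]
handle [[ 0.5193 -0.0176  0.082 ]
 [ 0.4926 -0.0482  0.082 ]] 0.04056475251108324 -2.2877455280651944
axis [ 0.50797004 -0.03010794]
[0.4992 0.2991 0.2005] [[0.2, 0.3], [0.1, 0.4], [0.3, 0.5], [0.0, 0.4]]
[ 0.4882 -0.3312  0.3073] [[0.2, 0.5], [0.3, 0.5], [0.0, 0.5], [0.1, 0.5]]
[[ 0.48778411 -0.33314223  0.032     ]]
```

```bash
cat >> h.py <<'E'
def plan(p,yaw):
    s=state();Rt=R.from_quat(np.roll(s["eef_rot"],-1));x=Rt.as_matrix()[:,0]
    tilt=np.arccos(-Rt.as_matrix()[2,2])
    d=yaw-np.arctan2(x[1],x[0]);d=(d+np.pi)%(2*np.pi)-np.pi
    print('shift',rel(p),'az',round(-d,3),'tilt',round(tilt,4),'z',s["tool_pos"].round(4),'j6',s["joints"][5].round(2),'w',s["grip_width"].round(4),'t',s["clock"],'F',s["contact_force"].round(1))
E
python3 -c "
from h import *
plan([.4992,.2991,.12],3.342)"
```

```text
Traceback (most recent call last):
  File "h.py", line 27, in plan
    print('shift',rel(p),'az',round(-d,3),'tilt',round(tilt,4),'z',s["tool_pos"].round(4),'j6',s["joints"][5].round(2),'w',s["grip_width"].round(4),'t',s["clock"],'F',s["contact_force"].round(1))
                                                                                                                           ^^^^^^^^^^^^^^^^^^^^^
AttributeError: 'float' object has no attribute 'round'
```

```bash
sed -i 's/s\["grip_width"\].round(4)/round(s["grip_width"],4)/' h.py; python3 -c "
from h import *
plan([.4992,.2991,.12],3.342)"
```

```text
shift [-340.6  -52.7  129.9] az -0.606 tilt 0.0009 z [0.2071 0.4821 0.2499] j6 1.43 w 0.0855 t 0.15 F [ 0.6 -0.1  0.8]
```

carry_out --pt "85 -340.6 -52.7 60 0 0 -0.606" --pt "85 -340.6 -52.7 60 0 0 -0.606" --pt "85 -340.6 -52.7 60 0 0 -0.606" --pt "85 -340.6 -52.7 60 0 0 -0.606" --pt "85 -340.6 -52.7 90 0 0 -0.606" --pt "85 -340.6 -52.7 130 0 0 -0.606" --pt "85 -340.6 -52.7 180 0 0 -0.606" --pt "85 -340.6 -52.7 180 0 0 -0.606" --pt "85 -340.6 -52.7 180 0 0 -0.606" --force 25

```text
clock: 1.27
tool_pos: [0.499, 0.2998, 0.0709]
eef_rot: [-0.0, -0.1, 0.995, -0.0]
contact_force: [0.1, -0.0, 0.7]
grip_width: 0.0849
finger_force: 0.0
```

```bash
python3 -c "
from h import *
plan([.4992,.2991,.022],3.342)"
```

```text
shift [-0.  -0.7 48.9] az 0.0 tilt 0.0007 z [0.499  0.2998 0.0709] j6 0.21 w 0.0849 t 1.275 F [ 0.1 -0.   0.7]
```

carry_out --pt "85 0 -0.7 25 0 0 0" --pt "85 0 -0.7 46 0 0 0" --pt "85 0 -0.7 46 0 0 0" --pt "55 0 -0.7 46 0 0 0" --pt "55 0 -0.7 46 0 0 0" --pt "55 0 -0.7 46 0 0 0" --pt "55 0 -0.7 46 0 0 0" --pt "55 0 -0.7 46 0 0 0" --pt "55 0 -0.7 46 0 0 0" --force 25

```text
clock: 2.4
tool_pos: [0.5005, 0.2997, 0.0263]
eef_rot: [0.001, -0.1, 0.995, 0.001]
contact_force: [-2.5, 1.0, 7.4]
grip_width: 0.0595
finger_force: 25.6
```

carry_out --pt "55 0 0 -40 0 0 0" --pt "55 0 0 -80 0 0 0" --pt "55 0 0 -80 0 0 0"

```text
clock: 2.78
tool_pos: [0.5019, 0.3, 0.1084]
eef_rot: [0.003, -0.1, 0.995, 0.001]
contact_force: [1.4, -0.4, -1.8]
grip_width: 0.0592
finger_force: 29.8
```

```bash
python3 -c "
from h import *
plan([.5283,.0473,.075],4.455)"
```

```text
shift [  24.7 -252.9   32.9] az -1.113 tilt 0.0071 z [0.5019 0.3    0.1084] j6 0.21 w 0.0592 t 2.775 F [ 1.4 -0.4 -1.8]
```

carry_out --pt "55 5 -60 0 0 0 -0.18" --pt "55 10 -110 0 0 0 -0.36" --pt "55 15 -155 0 0 0 -0.54" --pt "55 19 -195 0 0 0 -0.72" --pt "55 22 -225 0 0 0 -0.9" --pt "55 24.7 -252.9 0 0 0 -1.08" --pt "55 24.7 -252.9 10 0 0 -1.113" --pt "55 24.7 -252.9 25 0 0 -1.113" --pt "55 24.7 -252.9 25 0 0 -1.113" --pt "55 24.7 -252.9 25 0 0 -1.113"

```text
clock: 4.03
tool_pos: [0.5254, 0.0467, 0.0791]
eef_rot: [-0.0, -0.61, 0.792, 0.0]
contact_force: [0.3, -0.5, -0.5]
grip_width: 0.0593
finger_force: 29.7
```

```bash
python3 -c "
from h import *
plan([.5283,.0473,.0463],4.455)
im=[]
for c,b in(('top',(240,220,390,340)),('side',(260,240,410,360))):
    i=get_image(c)[b[1]:b[3],b[0]:b[2],::-1];im.append(cv2.resize(i,None,fx=2.6,fy=2.6,interpolation=2))
cv2.imwrite('pics/p1.png',np.hstack(im))"
```

```text
shift [-1.3 -2.7 32.8] az -0.0 tilt 0.0006 z [0.5254 0.0467 0.0791] j6 -1.36 w 0.0593 t 4.025 F [ 0.3 -0.5 -0.5]
```

View pics/p1.png

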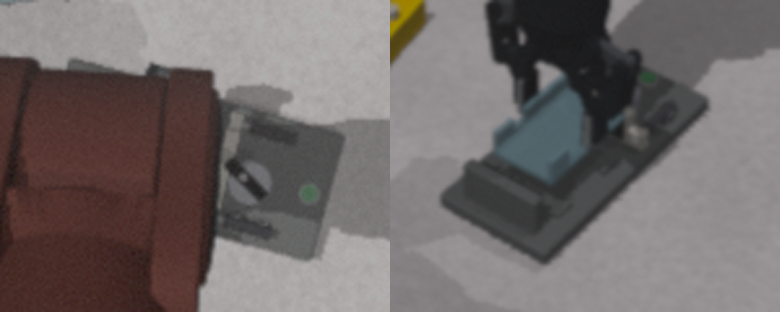

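The side view shows the tray hanging level over the bed, with its slots towards the fixed wall. I'll lower it.

carry_out --pt "55 -1.3 -2.7 0 0 0 0" --pt "55 -1.3 -2.7 12 0 0 0" --pt "55 -1.3 -2.7 24 0 0 0" --pt "55 -1.3 -2.7 29 0 0 0" --pt "55 -1.3 -2.7 32 0 0 0" --pt "55 -1.3 -2.7 32 0 0 0" --pt "55 -1.3 -2.7 32 0 0 0"

```text
clock: 5.0
tool_pos: [0.5287, 0.0466, 0.0476]
eef_rot: [0.0, -0.61, 0.792, -0.0]
contact_force: [-0.5, 0.8, -1.2]
grip_width: 0.059
finger_force: 29.8
```

```bash
python3 -c "
from h import *
plan([.5283,.0473,.0463],4.455)"
```

```text
shift [-0.6  0.6  1.3] az -0.0 tilt 0.0004 z [0.5287 0.0466 0.0476] j6 -1.36 w 0.059 t 5.0 F [-0.5  0.8 -1.2]
```

carry_out --pt "55 0 0 1.5 0 0 0" --pt "55 0 0 2 0 0 0" --pt "55 0 0 2 0 0 0" --pt "66 0 0 1 0 0 0" --pt "72 0 0 0 0 0 0" --pt "80 0 0 0 0 0 0" --pt "80 0 0 -10 0 0 0" --pt "80 0 0 -10 0 0 0"

```text
clock: 6.0
tool_pos: [0.5293, 0.0466, 0.0582]
eef_rot: [0.001, -0.61, 0.792, -0.001]
contact_force: [0.2, -0.3, 0.0]
grip_width: 0.0799
finger_force: 0.0
```

```bash
python3 -c "
from h import *
plan([.508,-.0302,.13],3.995)"
```

```text
shift [ 79.6   0.9 -71.8] az 0.46 tilt 0.0016 z [0.5293 0.0466 0.0582] j6 -1.36 w 0.0799 t 6.0 F [ 0.2 -0.3  0. ]
```

carry_out --pt "80 0 0 -40 0 0 0" --pt "80 0 0 -75 0 0 0" --pt "80 50 0.9 -75 0 0 0.2" --pt "40 80 1 -75 0 0 0.46" --pt "40 80 1 -75 0 0 0.46" --pt "40 80 1 -72 0 0 0.46" --pt "40 80 1 -72 0 0 0.46"

```text
clock: 6.88
tool_pos: [0.5071, -0.0302, 0.129]
eef_rot: [-0.0, -0.415, 0.91, 0.0]
contact_force: [-0.9, -0.2, 0.7]
grip_width: 0.0405
finger_force: 0.0
```

```bash
python3 -c "
from h import *
plan([.508,-.0302,.1],3.995)
im=[]
for c,b in(('top',(240,220,390,340)),('side',(260,240,410,360))):
    i=get_image(c)[b[1]:b[3],b[0]:b[2],::-1];im.append(cv2.resize(i,None,fx=2.6,fy=2.6,interpolation=2))
cv2.imwrite('pics/p2.png',np.hstack(im))"
```

```text
shift [-0.6 -0.7 29. ] az 0.002 tilt 0.0005 z [ 0.5071 -0.0302  0.129 ] j6 -1.06 w 0.0405 t 6.875 F [-0.9 -0.2  0.7]
```

View pics/p2.png

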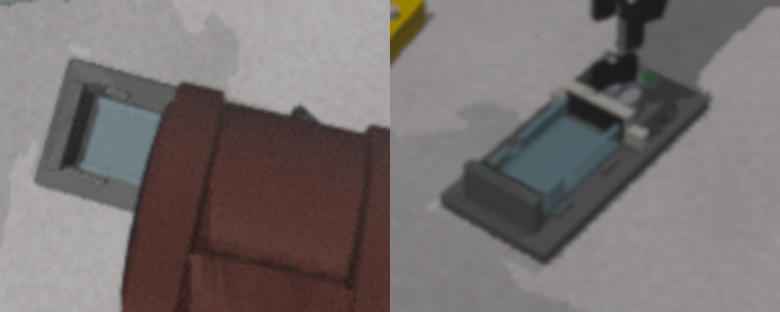

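The tray lies flat between the guide strips and walls, with its slots at the fixed-wall end. Now I'll grasp the handle.

carry_out --pt "40 -0.6 -0.7 20 0 0 0" --pt "40 -0.6 -0.7 40 0 0 0" --pt "40 -0.6 -0.7 40 0 0 0" --pt "5 -0.6 -0.7 40 0 0 0" --pt "5 -0.6 -0.7 40 0 0 0" --pt "5 -0.6 -0.7 40 0 0 0" --pt "5 -0.6 -0.7 40 0 0 0" --force 30

```text
clock: 7.85
tool_pos: [0.5085, -0.0304, 0.0902]
eef_rot: [0.001, -0.414, 0.91, -0.0]
contact_force: [-1.6, 1.1, 7.0]
grip_width: 0.009
finger_force: 33.3
```

```bash
python3 -c "
from h import *
plan([.508,-.0302,.1],1.3136)"
```

```text
shift [ 0.2  0.5 -9.8] az 2.681 tilt 0.0011 z [ 0.5085 -0.0304  0.0902] j6 -1.06 w 0.009 t 7.85 F [-1.6  1.1  7. ]
```

carry_out --pt "5 0 0 0 0 0 0.17" --pt "5 0 0 0 0 0 0.34" --pt "5 0 0 0 0 0 0.51" --pt "5 0 0 0 0 0 0.68" --pt "5 0 0 0 0 0 0.85" --pt "5 0 0 0 0 0 1.02" --pt "5 0 0 0 0 0 1.19" --pt "5 0 0 0 0 0 1.36" --pt "5 0 0 0 0 0 1.53" --pt "5 0 0 0 0 0 1.6" --pt "5 0 0 0 0 0 1.6" --force 40

```text
clock: 9.22
tool_pos: [0.5083, -0.029, 0.0902]
eef_rot: [-0.0, 0.365, 0.931, 0.002]
contact_force: [-2.7, 8.9, 8.0]
grip_width: 0.0088
finger_force: 42.1
```

```bash
python3 -c "
from h import *
plan([.508,-.0302,.09],1.3136);print(state()['ft_torque'],state()['joints'])"
```

```text
shift [-0.6 -1.1  0.2] az 1.081 tilt 0.0032 z [ 0.5083 -0.029   0.0902] j6 0.54 w 0.0088 t 9.225 F [-2.7  8.9  8. ]
[1.79928485 0.58251179 0.01065411] [-0.20261483  0.41234747 -0.43834062  0.71971983  0.00320098  0.54406846]
```

carry_out --pt "5 0 0 0 0 0 0.15" --pt "5 0 0 0 0 0 0.3" --pt "5 0 0 0 0 0 0.45" --pt "5 0 0 0 0 0 0.6" --pt "5 0 0 0 0 0 0.75" --pt "5 0 0 0 0 0 0.9" --pt "5 0 0 0 0 0 1.0" --pt "5 0 0 0 0 0 1.08" --pt "5 0 0 0 0 0 1.14" --pt "5 0 0 0 0 0 1.14" --pt "5 0 0 0 0 0 1.14" --force 50

```text
clock: 10.6
tool_pos: [0.5093, -0.0289, 0.0903]
eef_rot: [-0.001, 0.809, 0.588, 0.002]
contact_force: [1.5, 9.2, 4.6]
grip_width: 0.0084
finger_force: 51.5
```

```bash
python3 -c "
from h import *
plan([.508,-.0302,.09],1.3136);print(state()['ft_torque'],state()['joints'])"
```

```text
shift [-1.7 -0.8  0.3] az -0.058 tilt 0.0046 z [ 0.5093 -0.0289  0.0903] j6 1.68 w 0.0084 t 10.6 F [1.5 9.2 4.6]
[ 2.09793508 -0.32846588 -0.00300872] [-0.20244948  0.4126289  -0.43762606  0.71841729  0.00404505  1.68305839]
```

carry_out --pt "14 0 0 0 0 0 0" --pt "24 0 0 0 0 0 0" --pt "24 0 0 -10 0 0 0" --pt "30 0 0 -60 0 0 0" --pt "30 -20 -120 -100 0 0 0" --pt "30 -20 -200 -100 0 0 0" --pt "30 -20 -200 -100 0 0 0" --pt "30 -20 -200 -100 0 0 0"

```text
clock: 11.6
tool_pos: [0.3087, 0.0133, 0.1899]
eef_rot: [-0.0, 0.809, 0.587, -0.0]
contact_force: [0.9, 0.7, 0.4]
grip_width: 0.0295
finger_force: 0.0
```

```bash
python3 -c "
from h import *
s=state();print(s['tool_pos'])
im=[]
for c,b in(('top',(240,220,390,340)),('side',(260,240,410,360))):
    i=get_image(c)[b[1]:b[3],b[0]:b[2],::-1];cv2.imwrite('pics/raw_'+c+'.png',i);im.append(cv2.resize(i,None,fx=4,fy=4,interpolation=2))
im[1]=cv2.resize(im[1],(200,160));im[0][:160,:200]=im[1]
cv2.imwrite('pics/p3.png',im[0])"
```

```text
[0.30867517 0.01332857 0.18993656]
```

View pics/p3.png

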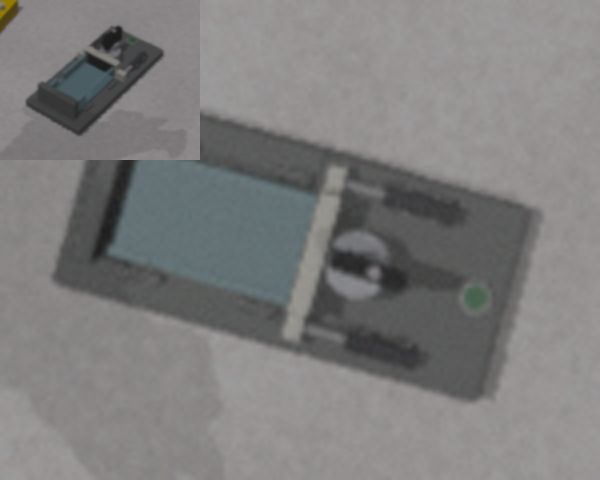

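The handle now points at the wall, 16° in the image against the stand's 16°. The wall has moved forward and the tray is clamped. Next I'll refine the slot position and plan the comb pick.

```bash
python3 - <<'E'
from h import *
im=cv2.imread('pics/raw_top.png').astype(int)
m=(im[:,:,0]-im[:,:,2])>9
n,l,st,_=cv2.connectedComponentsWithStats(m.astype(np.uint8));k=1+st[1:,4].argmax()
ys,xs=np.where(l==k);a=1.3136;o=np.array([.5181,.0086])
W=onz('top',np.c_[xs+240,ys+220],.045)[:,:2]-o
S=W@np.array([[np.cos(a),-np.sin(a)],[np.sin(a),np.cos(a)]])*1000
print(len(xs),np.percentile(S,[0.5,99.5],axis=0))
for x in range(0,96,6):
    q=S[abs(S[:,0]-x)<3,1]
    if len(q): print(x,q.min().round(1),q.max().round(1),len(q))
plan([.4882,-.3312,.11],1.878)
E
```

```text
1317 [[  0.9954788  -29.98674405]
 [ 97.32498486  29.83514534]]
0 -28.4 28.9 33
6 -29.9 30.1 82
12 -29.6 29.8 83
18 -29.9 29.5 80
24 -30.2 30.0 81
30 -29.6 30.3 83
36 -29.4 29.4 79
42 -30.2 29.7 82
48 -30.5 30.3 84
54 -29.4 30.0 79
60 -30.3 29.7 83
66 -30.0 29.4 82
72 -29.7 29.1 78
78 -29.2 28.8 81
84 -30.0 29.9 81
90 -29.8 30.2 81
shift [-271.9  275.7   80.5] az -0.623 tilt 0.0013 z [0.3105 0.0129 0.1901] j6 1.69 w 0.0297 t 11.7 F [0.5 0.1 0.1]
```

carry_out --pt "40 -60 60 0 0 0 -0.15" --pt "40 -110 112 0 0 0 -0.3" --pt "40 -160 160 0 0 0 -0.45" --pt "40 -210 212 10 0 0 -0.6" --pt "40 -260 262 20 0 0 -0.623" --pt "40 -272 276 40 0 0 -0.623" --pt "40 -272 276 80 0 0 -0.623" --pt "40 -272 276 80 0 0 -0.623" --pt "40 -272 276 80 0 0 -0.623"

```text
clock: 12.82
tool_pos: [0.4899, -0.3317, 0.1099]
eef_rot: [-0.0, 0.591, 0.807, 0.0]
contact_force: [0.8, -0.6, 0.6]
grip_width: 0.0398
finger_force: 0.0
```

```bash
python3 -c "
from h import *
plan([.4882,-.3312,.064],1.878)"
```

```text
shift [ 1.  -1.5 45.9] az -0.0 tilt 0.0001 z [ 0.4899 -0.3317  0.1099] j6 0.54 w 0.0398 t 12.825 F [ 0.8 -0.6  0.6]
```

carry_out --pt "40 1 -1.5 20 0 0 0" --pt "40 1 -1.5 38 0 0 0" --pt "40 1 -1.5 46 0 0 0" --pt "40 1 -1.5 46 0 0 0" --pt "5 1 -1.5 46 0 0 0" --pt "5 1 -1.5 46 0 0 0" --pt "5 1 -1.5 46 0 0 0" --pt "5 1 -1.5 46 0 0 0" --pt "5 1 -1.5 46 0 0 0" --force 25

```text
clock: 13.95
tool_pos: [0.4883, -0.3315, 0.0642]
eef_rot: [0.001, 0.591, 0.807, -0.0]
contact_force: [0.0, 1.0, 6.2]
grip_width: 0.0091
finger_force: 27.8
```

```bash
python3 -c "
from h import *
plan([.4882,-.3312,.15],1.878)"
```

```text
shift [  0.2   0.  -85.8] az -0.0 tilt 0.0013 z [ 0.4883 -0.3315  0.0642] j6 0.54 w 0.0091 t 13.95 F [0.  1.  6.2]
```

carry_out --pt "5 0 0 -20 0 0 0" --pt "5 0 0 -60 0 0 0" --pt "5 0 0 -96 0 0 0" --pt "5 0 0 -96 0 0 0"

```text
clock: 14.45
tool_pos: [0.4893, -0.3324, 0.1623]
eef_rot: [0.003, 0.591, 0.807, -0.0]
contact_force: [0.4, 0.3, -0.6]
grip_width: 0.0089
finger_force: 27.0
```

```bash
python3 -c "
from h import *
plan([.5354,.0744,.12],2.884)"
```

```text
shift [374.1 166.8  41.1] az -1.006 tilt 0.0054 z [ 0.4893 -0.3324  0.1623] j6 0.54 w 0.0089 t 14.45 F [ 0.4  0.3 -0.6]
```

carry_out --pt "5 45 20 0 0 0 -0.12" --pt "5 95 42 0 0 0 -0.26" --pt "5 145 65 0 0 0 -0.4" --pt "5 195 87 0 0 0 -0.54" --pt "5 245 109 0 0 0 -0.68" --pt "5 295 132 0 0 0 -0.82" --pt "5 340 152 0 0 0 -0.94" --pt "5 374 167 0 0 0 -1.006" --pt "5 374 167 15 0 0 -1.006" --pt "5 374 167 40 0 0 -1.006" --pt "5 374 167 40 0 0 -1.006" --pt "5 374 167 40 0 0 -1.006"

```text
clock: 15.95
tool_pos: [0.534, 0.0752, 0.1194]
eef_rot: [-0.0, 0.129, 0.992, -0.0]
contact_force: [0.3, 0.1, 0.5]
grip_width: 0.0091
finger_force: 27.0
```

```bash
python3 -c "
from h import *
plan([.5354,.0744,.079],2.884)
i=get_image('side')[220:360,260:420,::-1];cv2.imwrite('pics/p4.png',cv2.resize(i,None,fx=4,fy=4,interpolation=2))"
```

```text
shift [-1.5 -0.4 40.4] az -0.001 tilt 0.0004 z [0.534  0.0752 0.1194] j6 0.26 w 0.0091 t 15.95 F [0.3 0.1 0.5]
```

View pics/p4.png

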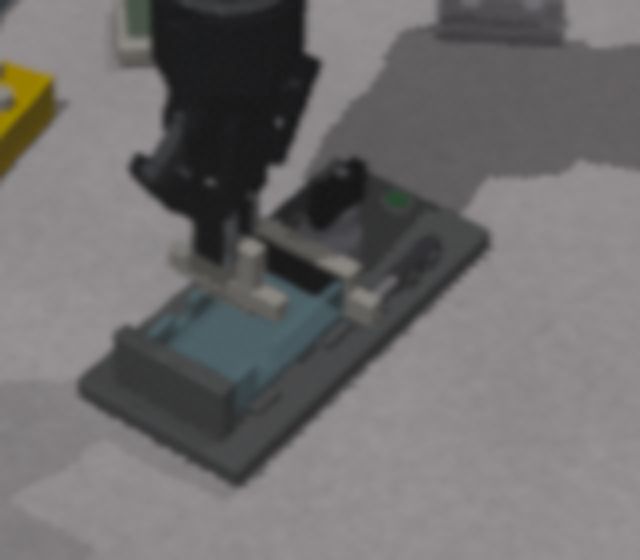

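The comb is held square above the tray. The slots show at about (301,301) and (321,315) in the full side image. I'll lower it and watch the force.

carry_out --pt "5 -1.5 -0.4 0 0 0 0" --pt "5 -1.5 -0.4 14 0 0 0" --pt "5 -1.5 -0.4 26 0 0 0" --pt "5 -1.5 -0.4 33 0 0 0" --pt "5 -1.5 -0.4 37 0 0 0" --pt "5 -1.5 -0.4 37 0 0 0" --pt "5 -1.5 -0.4 37 0 0 0"

```text
clock: 16.88
tool_pos: [0.5356, 0.0751, 0.0826]
eef_rot: [0.0, 0.129, 0.992, 0.0]
contact_force: [-0.1, 0.1, 0.7]
grip_width: 0.0093
finger_force: 27.0
```

```bash
python3 -c "
from h import *
plan([.5354,.0744,.079],2.884)"
```

```text
shift [ 0.1 -0.7  3.6] az -0.0 tilt 0.0005 z [0.5356 0.0751 0.0826] j6 0.26 w 0.0093 t 16.875 F [-0.1  0.1  0.7]
```

No contact force with the spine about 6 mm into the slots. I'll seat it and release.

carry_out --pt "5 0 -0.7 2 0 0 0" --pt "5 0 -0.7 3.4 0 0 0" --pt "5 0 -0.7 3.4 0 0 0" --pt "5 0 -0.7 3.4 0 0 0"

```text
clock: 17.38
tool_pos: [0.5353, 0.0744, 0.0792]
eef_rot: [0.0, 0.129, 0.992, 0.0]
contact_force: [-1.4, 0.3, 5.2]
grip_width: 0.0094
finger_force: 27.7
```

carry_out --pt "12 0 0 0 0 0 0" --pt "16 0 0 0 0 0 0" --pt "22 0 0 0 0 0 0" --pt "22 0 0 -10 0 0 0" --pt "22 0 0 -35 0 0 0" --pt "24 0 0 -80 0 0 0" --pt "24 150 0 -110 0 0 0" --pt "24 200 80 -110 0 0 0" --pt "24 200 80 -110 0 0 0" --pt "24 200 80 -110 0 0 0"

```text
clock: 18.62
tool_pos: [0.3603, 0.204, 0.19]
eef_rot: [0.0, 0.128, 0.992, 0.0]
contact_force: [-0.0, 0.3, -0.4]
grip_width: 0.0239
finger_force: 0.0
```

```bash
python3 -c "
from h import *
s=state();print(s['tool_pos'],s['clock'])
a=[]
for c,b in(('top',(240,220,390,340)),('side',(260,220,410,340))):
    a.append(cv2.resize(get_image(c)[b[1]:b[3],b[0]:b[2],::-1],None,fx=2.66,fy=4,interpolation=2) if 0 else cv2.resize(get_image(c)[b[1]:b[3],b[0]:b[2],::-1],(400,320),interpolation=2))
cv2.imwrite('pics/p5.png',np.hstack(a))"
```

```text
[0.36028705 0.20403869 0.18997131] 18.625
```

View pics/p5.png

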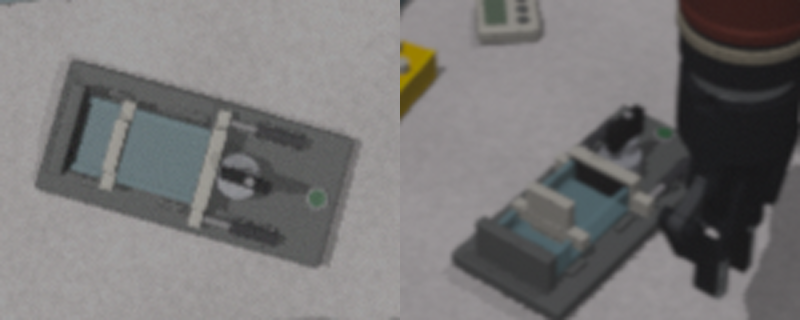

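The comb stands upright, seated in both slots at (279,275) in the top image. The tray is still clamped and the arm is clear, so I'll hand it in.

```bash
python3 -c "
from station import *
print(finish_job())"
```

```text
the job is handed in; nothing more can be done
None
```

The job is handed in at about 19 s of the 72 s: the long tray is on the bed and clamped by the cam at its high point, the comb stands upright in the tray's slots, and I touched none of the bystanders; the verdict was not shown.

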